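# Gauge the blind bore of a puppet plinth

### The job

Lift the depth gauge out of its wooden stand and lower its rod into the blind bore of the white puppet plinth, pushing on past the foot's drag until the rod bottoms out. Hold it firmly on the bottom for about two seconds with roughly 10 N (never more than 25 N), then let go and leave it standing upright in the bore, foot flat on the plinth, for the depth to be read. Leave everything else where it is.

Things in the scene. Friction and masses are not known exactly. Their poses are not given: they have to be found in the camera images.
- gauge_handle (a point): Depth gauge, loose, 0.18 to 0.26 kg, standing upright in the stand at the start. This point is the centre of its square wooden handle (22 x 22 mm, 40 mm high, sides along this frame's x and y; z is the rod's axis, pointing up). Below the handle a round steel rod, 10 mm in diameter, sticks out 75 mm; the tip is 95 mm below this point. A steel foot slides on the rod.
- gauge_tip (a point): The lower end of the gauge's rod, on its axis (the last 3 mm taper to 6 mm diameter). z points up along the rod.
- foot (a joint): Position of the gauge's sliding foot along the rod, m: 0 is its lowest position, where its underside is 15 mm above the tip; it grows as the foot is pushed up towards the handle (0.042 at most). The foot is a steel bar 64 x 24 mm and 10 mm high, long along the gauge's x, and drags on the rod with about 4 N: it stays where it is put. When the foot meets the plinth the rod must be pushed on through it, and the drag is felt (about 4 N) before the bottom is.
- foot_under (a point): Centre of the foot's underside, on the rod's axis; the foot moves with foot.
- bore_mouth (a point): Centre of the mouth of the blind bore, in the top face of the plinth, 68 mm above the table; z points up. The bore is vertical, 14 mm in diameter with a 2 mm chamfer. Its flat rigid wooden floor lies between 26 and 44 mm below the mouth: the depth differs each time, is not measured and must be felt.
- plinth: Puppet plinth, a white-primed wooden block 100 x 80 mm (x, y), 60 mm high, held between two lower wooden cheeks on a plywood jig plate (130 x 130 x 8 mm) fixed to the table; origin at the centre of the plate's underside. The bore lies 15 mm from the block's centre along its +x.
- stand_mouth (a point): Centre of the mouth of the hole in the gauge's stand, in its top face, 45 mm above the table. The stand is a dark wooden block 90 x 70 x 45 mm on a 120 x 100 x 8 mm steel plate, fixed to the table; its hole is 14 mm in diameter and goes straight down. At the start the gauge's foot rests on its top face and the rod reaches 15 mm into it.
- spool: Bystander, loose, leave alone: turned wooden thread spool, 38 mm across, 44 mm high; origin at the centre of its underside.
- sanding_block: Bystander, loose, leave alone: cork sanding block 100 x 55 x 30 mm; origin at the centre of its underside.
- head_blank: Bystander, loose, leave alone: egg-shaped pale wooden puppet head on a short neck, 58 mm across, 74 mm high; origin at the centre of its underside.
- awl: Bystander, loose, leave alone: hand tool with a yellow handle lying flat, 140 mm long; origin at the centre of its underside.
- mug: Bystander, loose, leave alone: white mug, 76 mm across plus handle, 90 mm high; origin at the centre of its underside.
Things that resemble listed ones, but are neither listed nor needed, are in the scene too. What is shaped like the part that bears gauge_handle but green or turquoise is not meant.

How it is judged:
By the outcome, as a careful person would: the job done as asked, in the order asked, and still so for the second after the job is handed in, with the robot touching nothing.
It also fails if it takes over 54 s, if anything falls off the work surface, if the arm or the gripper's body presses on something with over 40 N, if the wrist force passes 120 N, or if a joint passes its speed limit or range.

### The arm

A 6-joint arm with a two-finger parallel gripper is mounted at the origin on the work surface. World frame = base frame: x ahead of the robot, y to its left, z up, the work surface at z = 0. Lengths are in mm, angles in rad, forces in N, time in s.
With the tool pointing down it reaches from about 400 to 925 mm from the base axis. Payload 12.5 kg.
Tool frame: the origin (TCP) lies between the finger pads; the fingertips stand 25 mm ahead of it and the grasp point (between the pads) lies 6 mm ahead of it; z points along the fingers, y is the line along which they close (so a half turn about z gives the same grasp; the last joint's range is limited). The gripper opens to 95 mm and grips with 3 to 60 N. Pads are 20 mm wide; open, the fingers measure 119 mm over their backs; the gripper's body (75 mm by 180 mm) begins 59 mm behind the grasp point.
Start: joints at [1.029, 0.491, 1.559, -0, 1.092, -0.106], TCP at [263.821, 566.609, 208.961] pointing down, gripper open.
Joint ranges: [-3.1, 3.1], [-0.84, 2.19], [0.05, 2.79], [-1.13, 4.28], [0.06, 2.93], [-2.69, 2.69]. Speed limits (rad/s): [2.22, 2.22, 2.79, 3.14, 3.14, 3.14].

### API

Orientations are given as [roll, pitch, yaw] about the fixed x, y, z axes, in that order (R = Rz(yaw) Ry(pitch) Rx(roll)).
In Python, from cell import state, read_camera, job_done, cut_out gives the robot as it stands. The module is installed in compiled form; this text tells all that it offers.
- The arm moves only by the tool jog_arm, never from a script. Its argument "motion" is a list of rows, each a list of 2 entries, a list of its own where there are three numbers: the shift along the tool's x, y, z in mm, then the turn about the tool's z in rad. A call has 1 to 5 rows; each row is the pose to reach, as a shift and turn from the pose commanded when the call began, along the tool's axes at that moment; what a row does not reach only later rows make up. A row lasts 1/10 s, in which the tool goes at most 50 mm and 8.59 degrees, less where a joint would pass 70% of its speed; a pose out of reach is approached as far as the arm can. A call with a gripper value outside its range is refused whole. "grip" is the closure, from 0 (fully open) to 1 (shut), set as the call begins (left out, the last holds). The fingers move at their own pace and stop on an object; the grip force is fixed at half the most. Time passes only in rows, so rows that repeat a pose let the fingers close. It gives the time, the measured TCP pose, the force, the opening and the grip force at its end, in the units of the state.
- state(): the state, without advancing time (a new reading comes with each control period).
- read_camera(name): name is "scene" or "top" or "wrist"; returns a dict with "img" (420x560x3 uint8, blue, green, red), "vertical_fov" (degrees; the focal length in pixels is half the picture's height over the tangent of half this angle, whatever the lens; pixels are square), "cx", "cy" (the principal point, pixels), "extrinsics" (4x4, takes a point from camera to world coordinates). Camera axes: x right, y up, looking along -z (the intrinsics and any distortion apply to the point x, -y, -z); pixel columns grow to the right and rows downward; lengths in mm; the calibration is good to about 2 mm. A picture is of the moment at which its call begins. There is no depth.
- job_done(): hands the job in; it is judged then, once.
Trained networks look in a picture, given as the dict that the camera call returned (one of the last four; its "shot" number tells which), for a name from the list of things; names that differ only in an ending like _2 or _b are one class to them, and where a whole thing is asked for, a point or a joint stands for the part that bears it (a point fixed in the world has none). Each returns a list of dicts, best first, with "p" (0 to 1); they miss things now and then, are a little off and sometimes report something else, mostly with a low value. They report only what shows in the picture. A call takes as long as a camera call. They do not tell look-alikes from the thing itself.
- cut_out(name, picture): "region" (420x560 bool, what is visible of it) and "box" ([left, top, right, bottom] in pixels, round what is visible of it).
The state is a dict: "t": time; "joints": joint angles; "qvel": joint speeds; "tau": joint torques, N m; "eef_pos": TCP position; "tcp_rot": TCP orientation; "ft_force": force on the tool from outside, world axes, zero at the start; "moment": the same for the moment, N m; "opening": opening from 0.0 (shut) to 1.0 (fully open); "grip_force": force on a finger pad.
Only numpy, scipy, OpenCV 4.12 (cv2) and the standard library are available. Lean on these libraries where they do the work, as an engineer would, in place of code of your own. Each camera call takes 0.05 s, during which the arm holds its last target. There are 200 camera calls.

## Working session

There is one attempt and no reset: what is moved stays moved. The work goes in short steps, Python scripts to look and compute and a tool call to move; the robot and the scene stay as the last step left them, time stands still between calls to the robot, and variables do not carry over. Pictures are saved under pics/ and viewed, at most 10 in all, crops included, and the job is handed in when it is done.

Besides the shell and the picture viewer there is one more tool, called after "Call:" by a JSON object that holds its "op" and its "data", one argument or row to a line. jog_arm: Moves the arm, as the interface text tells. Its arguments: {"type":"object","properties":{"motion":{"type":"array"},"grip":{"type":"number"}},"required":["motion"]}

```bash
mkdir -p pics
cat > h.py <<'E'
import numpy as np,cv2
from cell import state, read_camera, job_done, cut_out
def ray(c,u,v):
    f=210/np.tan(np.radians(c["vertical_fov"])/2);E=np.array(c["extrinsics"])
    d=E[:3,:3]@np.array([(u-c["cx"])/f,-(v-c["cy"])/f,-1.]);return E[:3,3],d/np.linalg.norm(d)
def atz(c,u,v,z):
    o,d=ray(c,u,v);return (o+d*(z-o[2])/d[2]).round(1)
def proj(c,P):
    f=210/np.tan(np.radians(c["vertical_fov"])/2);E=np.array(c["extrinsics"])
    p=E[:3,:3].T@(np.array(P,float)-E[:3,3]);return c["cx"]+f*p[0]/-p[2],c["cy"]-f*p[1]/-p[2]
E
python3 - <<'E'
from h import *
s=state();print({k:np.round(v,3) for k,v in s.items()})
ims=[]
for n in("scene","top"):
    c=read_camera(n);cv2.imwrite(f"pics/{n}0.png",c["img"])
    print(n,[k for k in c],c["vertical_fov"],c["cx"],c["cy"],np.round(c["extrinsics"],3).tolist())
    for k in("gauge_handle","foot","plinth","stand_mouth","spool","sanding_block","mug","head_blank","awl"):
        for d in cut_out(k,c)[:3]:
            m=cv2.minAreaRect(np.argwhere(d["region"])[:,::-1].astype(np.float32));print(k,round(d["p"],2),d["box"],np.round(m[0],1),np.round(m[1],1),round(m[2],1))
E
```

```text
{'t': np.float64(0.0), 'joints': array([ 1.029,  0.492,  1.559,  0.   ,  1.092, -0.106]), 'qvel': array([ 0.001,  0.   ,  0.001, -0.001, -0.001, -0.001]), 'tau': array([-4.0000e-03, -6.1264e+01, -2.5818e+01,  6.9000e-02,  4.8000e-02,
       -0.0000e+00]), 'eef_pos': array([263.687, 566.383, 208.362]), 'tcp_rot': array([-3.14 , -0.   ,  2.706]), 'ft_force': array([ 0.132,  1.139, -0.003]), 'moment': array([ 0.018, -0.022, -0.025]), 'grip_force': np.float64(0.0), 'opening': np.float64(1.002)}
scene ['img', 'vertical_fov', 'cx', 'cy', 'extrinsics', 'shot'] 45.970219190435856 279.2962172232081 208.9002896030498 [[0.85, -0.374, 0.371, 912.553], [0.526, 0.596, -0.607, -557.462], [0.006, 0.711, 0.703, 783.462], [0.0, 0.0, 0.0, 1.0]]
gauge_handle 0.76 [331.2, 125.5, 359.4, 164.4] [342.9 145.4] [39.3 26. ] 80.5
gauge_handle 0.65 [303.9, 143.5, 329.9, 185.3] [320.1 165.4] [26.9 40.9] 21.8
gauge_handle 0.61 [376.1, 147.7, 407.2, 188.2] [390.5 167.5] [41. 27.] 90.0
foot 0.76 [376.1, 178.0, 402.7, 191.7] [390.3 181.8] [27.7  8.7] 12.5
foot 0.74 [298.6, 173.8, 331.2, 185.2] [314.9 178.9] [28.4  9.
[... 1374 characters left out ...]
405.2, 263.2] [376.2 232.6] [53.2 53.5] 8.1
plinth 0.57 [196.5, 223.1, 216.5, 249.8] [204.5 236.4] [27.5 15.2] 71.6
stand_mouth 0.71 [187.3, 212.5, 236.4, 265.9] [209.2 239.6] [49.8 41.8] 80.0
stand_mouth 0.6 [348.9, 204.2, 404.4, 261.0] [376.4 232.1] [52.6 51.6] 9.9
stand_mouth 0.16 [193.8, 222.7, 217.0, 248.1] [204.  236.5] [27.5 15.5] 71.6
spool 0.53 [287.4, 234.7, 300.7, 250.8] [293. 241.] [16. 14.] 90.0
sanding_block 0.6 [273.8, 187.0, 300.3, 230.2] [286.9 206.3] [41.6 22.5] 81.1
mug 0.97 [292.2, 136.4, 323.3, 181.8] [306.4 158.5] [30.4 45.2] 4.6
head_blank 0.66 [239.4, 164.1, 263.3, 183.6] [250.  169.5] [21. 20.] 90.0
awl 0.95 [293.1, 264.4, 308.5, 315.3] [296.5 289.6] [55.6 10.7] 81.9
```

View pics/scene0.png

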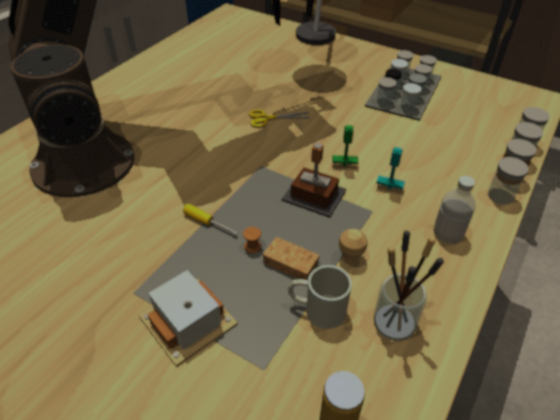

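View pics/top0.png

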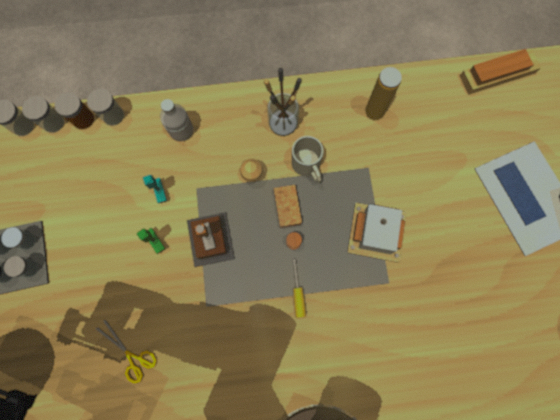

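The scene shows the brown gauge in its stand at about (317,152), with green and turquoise look-alikes at (346,140) and (396,158). The bore is at about (187,303). In the top view, the handle top is near (201,229) and the bore is at (383,221).

Run:
```python
from h import *
c=read_camera("top");s=read_camera("scene")
print("bore top",atz(c,383,221,68),"scene",atz(s,187,303,68))
for z in(105,125,145): print(z,"handle top",atz(c,204,233,z),"scene",atz(s,317,154,z))
# stand: hull edges
d=cut_out("stand_mouth",c)[0];
T=cv2.resize(c["img"][185:285,165:255],None,fx=4,fy=4,interpolation=2)
P=cv2.resize(c["img"][185:285,330:420],None,fx=4,fy=4,interpolation=2)
S=cv2.resize(s["img"][120:220,270:360],None,fx=4,fy=4,interpolation=2);Q=cv2.resize(s["img"][260:360,140:230],None,fx=4,fy=4,interpolation=2)
cv2.imwrite("pics/crop.png",cv2.resize(np.vstack([np.hstack([T,P]),np.hstack([S,Q])]),(540,600)))
```

```text
bore top [ 522. -219.   68.] scene [ 522.1 -220.7   68. ]
105 handle top [538.7 198.8 105. ] scene [535.  217.2 105. ]
125 handle top [534.7 195.6 125. ] scene [546.2 194.4 125. ]
145 handle top [530.8 192.5 145. ] scene [557.3 171.5 145. ]
```

View pics/crop.png

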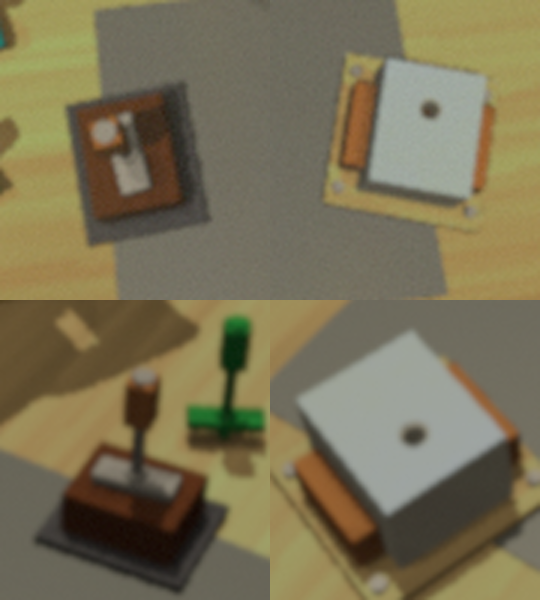

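Run:
```python
from h import *
c=read_camera("top");s=read_camera("scene")
print("top",atz(c,200,229.3,145),atz(s,318.3,145.7,145))
a=atz(c,205.5,221,55);b=atz(c,209.7,249,55);print("foot",a,b,(a+b)/2,np.degrees(np.arctan2(*(a-b)[1::-1])))
a=atz(s,301.5,172,55);b=atz(s,330,183,55);print("foot sc",a,b,(a+b)/2,np.degrees(np.arctan2(*(a-b)[1::-1])))
from scipy.spatial.transform import Rotation as R
M=R.from_euler("xyz",state()["tcp_rot"]).as_matrix();print(M.round(3))
w=read_camera("wrist");E=np.array(w["extrinsics"]);print(w["vertical_fov"],w["cx"],w["cy"],(M.T@(E[:3,3]-state()["eef_pos"])).round(1),(M.T@E[:3,:3]).round(3).tolist())
```

```text
top [540.1 200.5 145. ] [546.2 197.6 145. ]
foot [577.2 200.7  55. ] [508.5 196.6  55. ] [542.85 198.65  55.  ] 3.415347835451026
foot sc [508.8 198.3  55. ] [580.8 199.4  55. ] [544.8  198.85  55.  ] -179.12471590892034
[[-0.907  0.422  0.   ]
 [ 0.422  0.907  0.   ]
 [ 0.     0.    -1.   ]]
62.41308914153116 282.15301127045 211.64484750160224 [  77.2   -2.3 -175.2] [[-0.0, 0.962, 0.274], [1.0, 0.001, -0.0], [-0.0, 0.274, -0.962]]
```

Call:
{"op": "jog_arm", "data": {
  "motion": [
    [[-40,-21,0],0],
    [[-84,-44,0],0],
    [[-128,-67,0],0],
    [[-172,-91,0],0],
    [[-216,-114,0],0]
  ],
  "grip": 0
}}

```text
t: 1.8
eef_pos: [412.4, 370.4, 209.1]
tcp_rot: [3.141, 0.0, 2.706]
ft_force: [1.0, 0.9, 0.4]
opening: 0.997
grip_force: 0.0
```

Call:
{"op": "jog_arm", "data": {
  "motion": [
    [[-44,-23,0],-0.1],
    [[-88,-46,0],-0.22],
    [[-132,-69,0],-0.34],
    [[-170,-90,0],-0.44],
    [[-190,-100,0],-0.47]
  ]
}}

```text
t: 2.3
eef_pos: [543.3, 198.4, 209.0]
tcp_rot: [-3.141, 0.001, -3.106]
ft_force: [-0.1, 0.7, 0.0]
opening: 1.003
grip_force: 0.0
```

Call:
{"op": "jog_arm", "data": {
  "motion": [
    [[0,0,0],0],
    [[0,0,0],0]
  ]
}}

```text
t: 2.5
eef_pos: [541.3, 201.2, 208.8]
tcp_rot: [3.141, -0.0, -3.109]
ft_force: [0.0, 0.8, -0.8]
opening: 1.004
grip_force: 0.0
```

Run:
```python
from h import *
from scipy.spatial.transform import Rotation as R
s=state();print(s["eef_pos"],s["tcp_rot"],s["t"],s["ft_force"])
c=read_camera("wrist");cv2.imwrite("pics/w1.png",c["img"])
print("exp handle top",proj(c,[543,199,145]),"rod at foot",proj(c,[543,199,55]))
for k in("gauge_handle","foot"):
    for d in cut_out(k,c)[:2]:
        m=cv2.minAreaRect(np.argwhere(d["region"])[:,::-1].astype(np.float32));print(k,d["p"],d["box"],m)
```

```text
[541.33516948 201.16603263 208.7919266 ] [ 3.14141662e+00 -4.41878329e-04 -3.10918006e+00] 2.5 [ 0.02360015  0.78406024 -0.78708971]
exp handle top (np.float64(281.7820675607398), np.float64(227.17546075765418)) rod at foot (np.float64(281.83831414497047), np.float64(197.99091355432407))
gauge_handle 0.94 [293.7, 335.2, 360.8, 367.6] ((324.3880920410156, 348.21478271484375), (24.21392250061035, 74.80479431152344), 57.2647705078125)
gauge_handle 0.83 [322.7, 212.6, 397.5, 304.4] ((347.5839538574219, 251.0140380859375), (57.88036346435547, 98.12755584716797), 45.50702667236328)
foot 0.84 [340.6, 210.2, 401.7, 246.8] ((368.93316650390625, 230.19329833984375), (60.83573532104492, 14.90407657623291), 25.407718658447266)
```

View pics/w1.png

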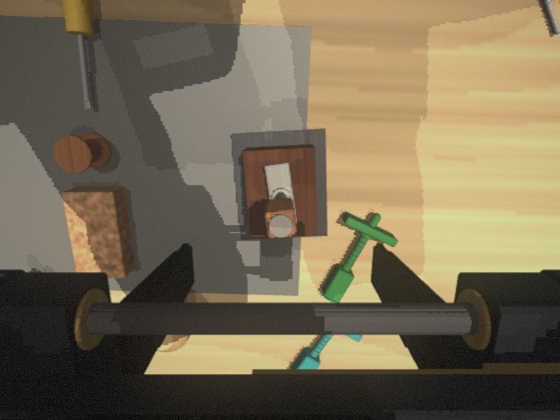

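Run:
```python
from h import *
i=cv2.imread("pics/w1.png")[120:250,210:350];cv2.imwrite("pics/w1c.png",cv2.resize(i,None,fx=4.5,fy=4.5,interpolation=cv2.INTER_CUBIC))
```

```text
(no output)
```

View pics/w1c.png

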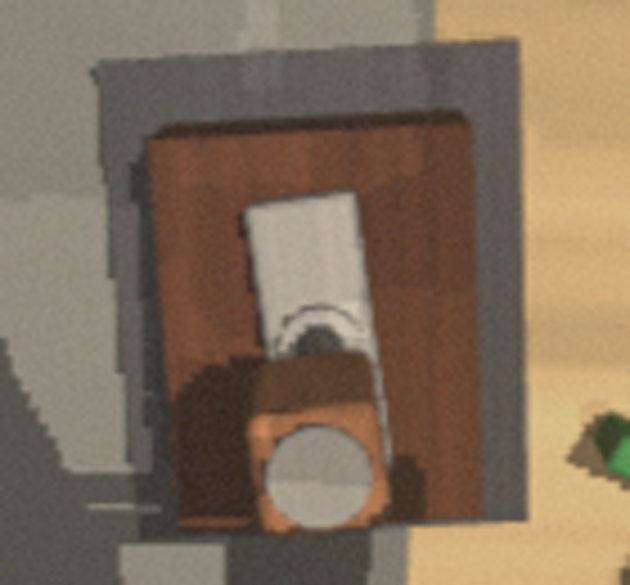

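The handle's disc is at (280.7,226) and the rod meets the foot at (280.7,197), within about 1 mm of the estimate. The foot is turned about -0.15 rad in the tool frame.

Call:
{"op": "jog_arm", "data": {
  "motion": [
    [[-1,-3,10],-0.07],
    [[-1,-3,30],-0.15],
    [[-1,-3,55],-0.15],
    [[-1,-3,75.5],-0.15],
    [[-1,-3,75.5],-0.15]
  ]
}}

```text
t: 3.15
eef_pos: [541.0, 198.9, 131.4]
tcp_rot: [-3.141, -0.004, -2.956]
ft_force: [0.1, -0.3, 0.1]
opening: 0.999
grip_force: 0.0
```

Call:
{"op": "jog_arm", "data": {
  "motion": [
    [[0,0,0],0],
    [[0,0,0],0],
    [[0,0,0],0],
    [[0,0,0],0],
    [[0,0,0],0]
  ],
  "grip": 1
}}

```text
t: 3.65
eef_pos: [542.8, 198.3, 133.9]
tcp_rot: [3.141, 0.001, -2.957]
ft_force: [-0.5, 0.8, 0.3]
opening: 0.635
grip_force: 0.0
```

Call:
{"op": "jog_arm", "data": {
  "motion": [
    [[0,0,0],0],
    [[0,0,0],0],
    [[0,0,0],0]
  ]
}}

```text
t: 3.95
eef_pos: [542.7, 198.2, 133.5]
tcp_rot: [3.142, 0.0, -2.957]
ft_force: [0.1, 0.1, 0.1]
opening: 0.382
grip_force: 0.0
```

Call:
{"op": "jog_arm", "data": {
  "motion": [
    [[0,0,0],0],
    [[0,0,0],0],
    [[0,0,0],0],
    [[0,0,0],0]
  ]
}}

```text
t: 4.35
eef_pos: [542.6, 198.3, 133.4]
tcp_rot: [3.142, 0.0, -2.957]
ft_force: [-0.2, 0.1, 0.1]
opening: 0.227
grip_force: 30.0
```

Call:
{"op": "jog_arm", "data": {
  "motion": [
    [[0,0,-12],0],
    [[0,0,-30],0],
    [[0,0,-48],0],
    [[0,0,-65],0],
    [[0,0,-70],0]
  ]
}}

```text
t: 4.85
eef_pos: [543.2, 198.4, 205.7]
tcp_rot: [3.141, 0.003, -2.957]
ft_force: [0.6, 0.1, -1.4]
opening: 0.229
grip_force: 30.0
```

Call:
{"op": "jog_arm", "data": {
  "motion": [
    [[5,-20,0],0],
    [[14,-57,0],0],
    [[25,-103,0],0],
    [[36,-149,0],0],
    [[47,-195,0],0]
  ]
}}

```text
t: 5.35
eef_pos: [531.6, -3.7, 203.3]
tcp_rot: [3.141, -0.0, -2.957]
ft_force: [1.3, -0.1, -2.0]
opening: 0.231
grip_force: 30.0
```

Call:
{"op": "jog_arm", "data": {
  "motion": [
    [[11,-46,0],0],
    [[22,-90,0],0],
    [[31,-125,0],0],
    [[36,-146,0],0],
    [[38,-152,0],0]
  ]
}}

```text
t: 5.85
eef_pos: [522.2, -160.5, 203.1]
tcp_rot: [3.141, -0.0, -2.96]
ft_force: [-0.1, 1.2, -2.1]
opening: 0.225
grip_force: 30.0
```

Call:
{"op": "jog_arm", "data": {
  "motion": [
    [[0,0,0],0],
    [[0,0,0],0]
  ]
}}

```text
t: 6.05
eef_pos: [522.5, -157.6, 203.3]
tcp_rot: [3.141, -0.0, -2.957]
ft_force: [0.1, 0.1, -2.2]
opening: 0.225
grip_force: 30.0
```

Run:
```python
from h import *
s=state();print(s["eef_pos"],s["tcp_rot"],s["t"],s["ft_force"],s["opening"],s["moment"])
c=read_camera("wrist");cv2.imwrite("pics/w2.png",cv2.resize(c["img"],(800,600)))
z=s["eef_pos"][2]+11.6
print("exp bore",proj(c,[522,-220,68]),"handle top",proj(c,[*s["eef_pos"][:2],z]),"tip",proj(c,[*s["eef_pos"][:2],z-115]))
```

```text
[ 522.54242997 -157.55868727  203.31097365] [ 3.14107554e+00 -2.56644469e-04 -2.95699401e+00] 6.05 [ 0.06796861  0.05464354 -2.23271381] 0.22506660298752412 [ 0.06507973  0.02483546 -0.03034631]
exp bore (np.float64(216.9834553125368), np.float64(188.63113351598062)) handle top (np.float64(285.681300690632), np.float64(271.0539240822296)) tip (np.float64(284.24068244099385), np.float64(210.68147498572029))
```

View pics/w2.png

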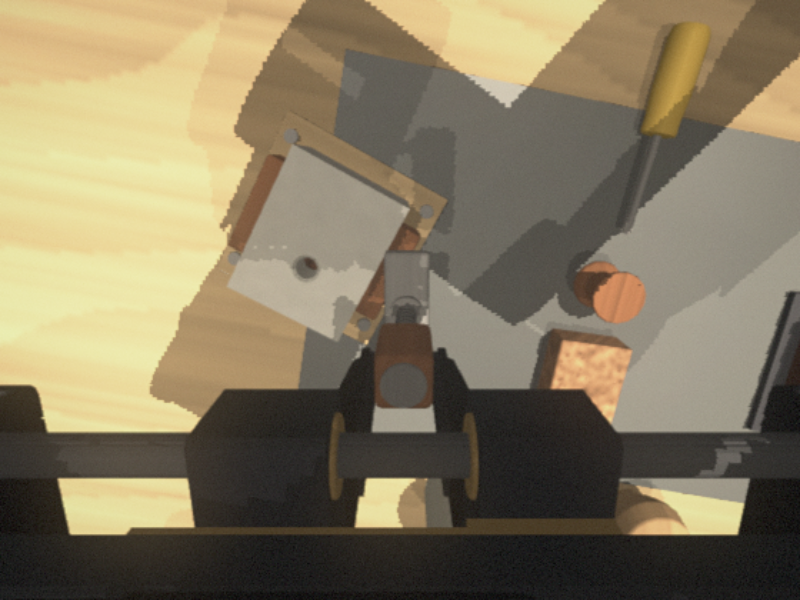

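The wrist view shows the bore at (306,267) and the handle disc at (404,384) in the scaled picture. Both are offset from prediction by about the same amount, so the relative position from the bore estimate holds.

Call:
{"op": "jog_arm", "data": {
  "motion": [
    [[2.5,-13,0],0],
    [[7,-37,0],0],
    [[11,-57,0],0],
    [[12,-61,0],0],
    [[12,-61,0],0]
  ]
}}

```text
t: 6.6
eef_pos: [521.9, -220.9, 203.3]
tcp_rot: [3.141, -0.0, -2.958]
ft_force: [0.5, -0.2, -2.4]
opening: 0.228
grip_force: 30.0
```

Call:
{"op": "jog_arm", "data": {
  "motion": [
    [[0,0,0],0],
    [[0,0,10],0],
    [[0,0,20],0],
    [[0,0,26],0],
    [[0,0,26],0]
  ]
}}

```text
t: 7.1
eef_pos: [521.6, -220.1, 176.1]
tcp_rot: [3.14, -0.002, -2.957]
ft_force: [0.7, 1.2, -1.7]
opening: 0.228
grip_force: 30.0
```

Run:
```python
from h import *
s=state();print(s["eef_pos"],s["t"],s["ft_force"],s["opening"])
c=read_camera("scene");t=read_camera("top")
e=s["eef_pos"]
for k in(c,t): print("tip",proj(k,[*e[:2],e[2]-103.4]),"bore",proj(k,[522,-220,68]))
A=cv2.resize(c["img"][235:325,140:250],(550,450),interpolation=2)
cv2.imwrite("pics/s3.png",A)
```

```text
[ 521.60584998 -220.11988018  176.09976869] 7.1 [ 0.66129739  1.2284372  -1.74593063] 0.22762312771174448
tip (np.float64(186.65469301186448), np.float64(301.02410716788575)) bore (np.float64(187.22159754363565), np.float64(302.6584044722043))
tip (np.float64(383.9454958773855), np.float64(220.6942000589703)) bore (np.float64(383.42257858540586), np.float64(220.93592872384042))
```

View pics/s3.png

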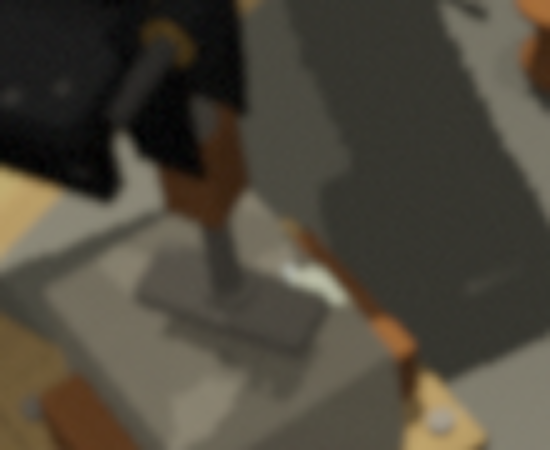

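The rod is over the bore, which the foot hides, and the foot hovers just above the plinth. Descending gently.

Call:
{"op": "jog_arm", "data": {
  "motion": [
    [[0,0,2],0],
    [[0,0,4],0],
    [[0,0,6],0],
    [[0,0,8],0],
    [[0,0,8],0]
  ]
}}

```text
t: 7.7
eef_pos: [521.9, -220.6, 169.1]
tcp_rot: [3.141, -0.0, -2.957]
ft_force: [-0.9, -0.7, -1.2]
opening: 0.23
grip_force: 30.0
```

Call:
{"op": "jog_arm", "data": {
  "motion": [
    [[0,0,2],0],
    [[0,0,4],0],
    [[0,0,6],0],
    [[0,0,7],0],
    [[0,0,7],0]
  ]
}}

```text
t: 8.2
eef_pos: [522.0, -220.7, 162.3]
tcp_rot: [3.142, -0.0, -2.957]
ft_force: [0.0, -0.7, -2.7]
opening: 0.226
grip_force: 29.9
```

Call:
{"op": "jog_arm", "data": {
  "motion": [
    [[0,0,2],0],
    [[0,0,4],0],
    [[0,0,6],0],
    [[0,0,7.5],0],
    [[0,0,9],0]
  ]
}}

```text
t: 8.7
eef_pos: [522.2, -220.7, 153.7]
tcp_rot: [-3.141, 0.001, -2.957]
ft_force: [-0.8, 0.7, 4.2]
opening: 0.229
grip_force: 30.0
```

Call:
{"op": "jog_arm", "data": {
  "motion": [
    [[0,0,1],0],
    [[0,0,2],0],
    [[0,0,3],0],
    [[0,0,4],0],
    [[0,0,5],0]
  ]
}}

```text
t: 9.2
eef_pos: [522.1, -220.6, 148.4]
tcp_rot: [-3.142, 0.0, -2.957]
ft_force: [0.6, 0.2, 4.3]
opening: 0.223
grip_force: 30.0
```

Call:
{"op": "jog_arm", "data": {
  "motion": [
    [[0,0,0.6],0],
    [[0,0,1.2],0],
    [[0,0,1.6],0],
    [[0,0,2],0]
  ]
}}

```text
t: 9.6
eef_pos: [522.0, -220.6, 146.4]
tcp_rot: [3.142, 0.0, -2.957]
ft_force: [-0.1, 0.0, 3.7]
opening: 0.224
grip_force: 30.0
```

Call:
{"op": "jog_arm", "data": {
  "motion": [
    [[0,0,0.3],0],
    [[0,0,0.6],0],
    [[0,0,0.9],0],
    [[0,0,0.9],0]
  ]
}}

```text
t: 10.0
eef_pos: [522.0, -220.6, 145.5]
tcp_rot: [3.142, 0.0, -2.957]
ft_force: [1.7, 0.1, 3.3]
opening: 0.227
grip_force: 30.0
```

Call:
{"op": "jog_arm", "data": {
  "motion": [
    [[0,0,0.4],0],
    [[0,0,0.7],0],
    [[0,0,1],0]
  ]
}}

```text
t: 10.3
eef_pos: [522.0, -220.6, 144.5]
tcp_rot: [3.142, 0.0, -2.957]
ft_force: [1.5, 0.1, 4.1]
opening: 0.227
grip_force: 30.0
```

Call:
{"op": "jog_arm", "data": {
  "motion": [
    [[0,0,0.4],0],
    [[0,0,0.7],0],
    [[0,0,1],0]
  ]
}}

```text
t: 10.6
eef_pos: [522.0, -220.6, 143.5]
tcp_rot: [3.141, 0.0, -2.957]
ft_force: [-0.5, 1.2, 3.7]
opening: 0.226
grip_force: 30.0
```

Call:
{"op": "jog_arm", "data": {
  "motion": [
    [[0,0,0.4],0],
    [[0,0,0.7],0],
    [[0,0,1],0]
  ]
}}

```text
t: 10.9
eef_pos: [522.0, -220.6, 142.5]
tcp_rot: [3.142, 0.0, -2.957]
ft_force: [-0.6, -0.8, 4.6]
opening: 0.229
grip_force: 30.0
```

Call:
{"op": "jog_arm", "data": {
  "motion": [
    [[0,0,0.4],0],
    [[0,0,0.7],0],
    [[0,0,1],0]
  ]
}}

```text
t: 11.2
eef_pos: [522.0, -220.6, 141.5]
tcp_rot: [3.142, 0.0, -2.957]
ft_force: [0.3, 0.7, 4.2]
opening: 0.227
grip_force: 30.0
```

Call:
{"op": "jog_arm", "data": {
  "motion": [
    [[0,0,0.4],0],
    [[0,0,0.7],0],
    [[0,0,1],0]
  ]
}}

```text
t: 11.5
eef_pos: [522.0, -220.6, 140.5]
tcp_rot: [3.141, 0.0, -2.957]
ft_force: [0.2, 0.3, 6.0]
opening: 0.222
grip_force: 30.0
```

Call:
{"op": "jog_arm", "data": {
  "motion": [
    [[0,0,0.2],0],
    [[0,0,0.4],0],
    [[0,0,0.4],0]
  ]
}}

```text
t: 11.8
eef_pos: [522.1, -220.7, 140.4]
tcp_rot: [-3.141, 0.0, -2.957]
ft_force: [1.0, 0.2, 7.0]
opening: 0.228
grip_force: 30.0
```

Call:
{"op": "jog_arm", "data": {
  "motion": [
    [[0,0,0.2],0],
    [[0,0,0.4],0],
    [[0,0,0.4],0]
  ]
}}

```text
t: 12.1
eef_pos: [522.2, -220.8, 140.3]
tcp_rot: [-3.141, 0.001, -2.957]
ft_force: [-0.5, 0.8, 8.7]
opening: 0.225
grip_force: 30.0
```

Call:
{"op": "jog_arm", "data": {
  "motion": [
    [[0,0,0.3],0],
    [[0,0,0.6],0],
    [[0,0,0.9],0],
    [[0,0,0.9],0]
  ]
}}

```text
t: 12.5
eef_pos: [522.5, -220.9, 140.1]
tcp_rot: [-3.14, 0.002, -2.957]
ft_force: [-1.3, 0.4, 16.6]
opening: 0.227
grip_force: 30.1
```

Call:
{"op": "jog_arm", "data": {
  "motion": [
    [[0,0,0],0],
    [[0,0,0],0],
    [[0,0,0],0]
  ]
}}

```text
t: 12.8
eef_pos: [522.5, -220.9, 140.1]
tcp_rot: [-3.14, 0.002, -2.957]
ft_force: [-2.6, 0.5, 16.3]
opening: 0.226
grip_force: 30.1
```

Call:
{"op": "jog_arm", "data": {
  "motion": [
    [[0,0,-0.2],0],
    [[0,0,-0.2],0],
    [[0,0,-0.2],0],
    [[0,0,-0.2],0],
    [[0,0,-0.2],0]
  ]
}}

```text
t: 13.3
eef_pos: [522.5, -220.9, 140.2]
tcp_rot: [-3.14, 0.002, -2.957]
ft_force: [-0.6, 0.6, 15.1]
opening: 0.226
grip_force: 30.1
```

Call:
{"op": "jog_arm", "data": {
  "motion": [
    [[0,0,0],0],
    [[0,0,0],0],
    [[0,0,0],0],
    [[0,0,0],0],
    [[0,0,0],0]
  ]
}}

```text
t: 13.8
eef_pos: [522.4, -220.9, 140.2]
tcp_rot: [-3.14, 0.002, -2.957]
ft_force: [-0.1, 0.4, 14.8]
opening: 0.225
grip_force: 30.1
```

Call:
{"op": "jog_arm", "data": {
  "motion": [
    [[0,0,0],0],
    [[0,0,0],0],
    [[0,0,0],0],
    [[0,0,0],0],
    [[0,0,0],0]
  ]
}}

```text
t: 14.3
eef_pos: [522.4, -220.9, 140.2]
tcp_rot: [-3.14, 0.001, -2.957]
ft_force: [-2.2, 0.4, 15.2]
opening: 0.227
grip_force: 30.1
```

Call:
{"op": "jog_arm", "data": {
  "motion": [
    [[0,0,0],0],
    [[0,0,0],0],
    [[0,0,0],0],
    [[0,0,0],0],
    [[0,0,0],0]
  ]
}}

```text
t: 14.8
eef_pos: [522.4, -220.9, 140.2]
tcp_rot: [-3.14, 0.001, -2.957]
ft_force: [-0.9, 1.0, 14.4]
opening: 0.225
grip_force: 30.1
```

Call:
{"op": "jog_arm", "data": {
  "motion": [
    [[0,0,0],0],
    [[0,0,0],0],
    [[0,0,0],0],
    [[0,0,0],0],
    [[0,0,0],0]
  ]
}}

```text
t: 15.3
eef_pos: [522.4, -220.9, 140.2]
tcp_rot: [-3.14, 0.001, -2.957]
ft_force: [-0.8, 0.3, 14.9]
opening: 0.227
grip_force: 30.1
```

Call:
{"op": "jog_arm", "data": {
  "motion": [
    [[0,0,-0.4],0],
    [[0,0,-0.8],0],
    [[0,0,-1.2],0],
    [[0,0,-1.2],0]
  ]
}}

```text
t: 15.7
eef_pos: [522.0, -220.7, 140.3]
tcp_rot: [-3.141, 0.0, -2.957]
ft_force: [0.1, -0.2, 6.0]
opening: 0.223
grip_force: 30.0
```

Call:
{"op": "jog_arm", "data": {
  "motion": [
    [[0,0,0],0],
    [[0,0,0],0],
    [[0,0,0],0],
    [[0,0,0],0],
    [[0,0,0],0]
  ],
  "grip": 0.3
}}

```text
t: 16.2
eef_pos: [521.9, -220.5, 140.1]
tcp_rot: [3.141, -0.0, -2.957]
ft_force: [-0.6, -0.0, -0.1]
opening: 0.593
grip_force: 0.0
```

Call:
{"op": "jog_arm", "data": {
  "motion": [
    [[0,0,0],0],
    [[0,0,0],0],
    [[0,0,0],0]
  ]
}}

```text
t: 16.5
eef_pos: [522.0, -220.6, 140.2]
tcp_rot: [3.142, 0.0, -2.957]
ft_force: [0.2, -0.1, 0.2]
opening: 0.701
grip_force: 0.0
```

Run:
```python
from h import *
s=state();print(s["eef_pos"],s["t"],s["ft_force"],s["opening"])
c=read_camera("wrist");d=read_camera("scene")
cv2.imwrite("pics/w4.png",np.hstack([cv2.resize(c["img"][130:380,150:420],(400,370)),cv2.resize(d["img"][235:345,130:250],(400,370),interpolation=2)]))
```

```text
[ 522.00589318 -220.60806706  140.21628975] 16.5 [ 0.21986073 -0.08483744  0.17206775] 0.7011259427622314
```

View pics/w4.png

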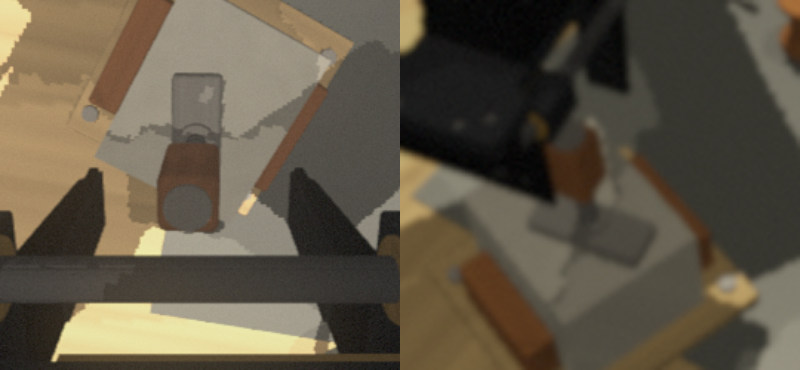

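The gauge stands in the bore with its foot on the plinth. The handle disc (188,208) is slightly left of the rod (195,135), which may be a small lean. I'll retreat and measure it.

Call:
{"op": "jog_arm", "data": {
  "motion": [
    [[0,0,-15],0],
    [[0,0,-35],0],
    [[0,0,-55],0],
    [[0,0,-70],0],
    [[0,0,-70],0]
  ]
}}

```text
t: 17.1
eef_pos: [522.7, -221.0, 212.0]
tcp_rot: [-3.139, 0.003, -2.957]
ft_force: [0.6, 0.1, -0.6]
opening: 0.705
grip_force: 0.0
```

Call:
{"op": "jog_arm", "data": {
  "motion": [
    [[0,0,0],0],
    [[0,0,0],0]
  ]
}}

```text
t: 17.3
eef_pos: [521.7, -220.4, 209.2]
tcp_rot: [3.141, -0.001, -2.957]
ft_force: [0.1, -1.1, -0.0]
opening: 0.698
grip_force: 0.0
```

Run:
```python
from h import *
s=state();print(s["eef_pos"],s["t"],s["ft_force"])
c=read_camera("wrist");d=read_camera("top")
e=s["eef_pos"];print([proj(c,[522,-220.6,z]) for z in(151.8,78)],[proj(d,[522,-220.6,z]) for z in(151.8,78)])
cv2.imwrite("pics/w5.png",np.hstack([cv2.resize(c["img"][150:270,220:340],(480,480),interpolation=2),cv2.resize(d["img"][190:260,345:415],(300,480),interpolation=2)]))
```

```text
[ 521.66919204 -220.42111514  209.22487508] 17.3 [ 0.10891565 -1.05925918 -0.00882515]
[(np.float64(284.2799416872397), np.float64(228.743386851914)), (np.float64(283.70903997688475), np.float64(202.84741487064124))] [(np.float64(392.2345359895597), np.float64(213.23814335057045)), (np.float64(384.6227770714463), np.float64(220.05390286724693))]
```

View pics/w5.png

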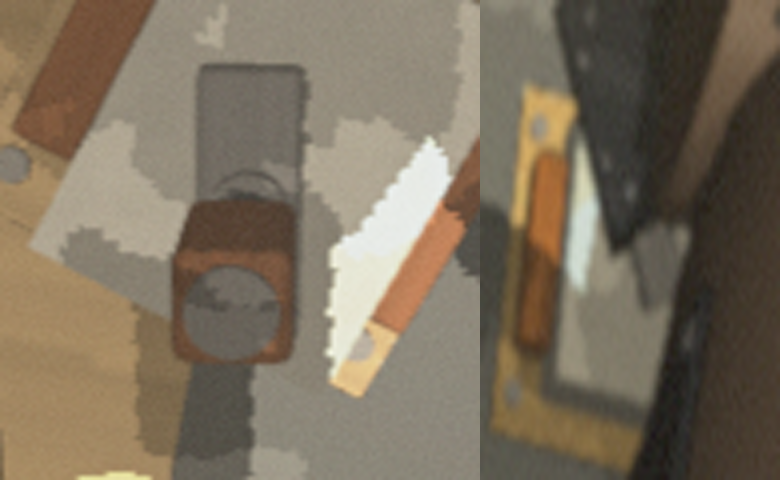

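The handle leans about 2° from the foot: disc column 277.8 against foot column 282.5. I think the stored press slid the foot slightly up the rod as I released. To square it, I'll turn the gripper 90° and press the foot's two ends flat with the fingertips.

Run:
```python
from h import *
print(state()["joints"].round(3))
```

```text
[-0.516  0.408  1.704  0.     1.032 -2.271]
```

Call:
{"op": "jog_arm", "data": {
  "motion": [
    [[0,0,0],0.08],
    [[0,0,0],0.2],
    [[0,0,0],0.33],
    [[0,0,0],0.46],
    [[0,0,0],0.59]
  ],
  "grip": 0.58
}}

```text
t: 17.9
eef_pos: [521.9, -220.5, 209.6]
tcp_rot: [3.141, -0.001, 2.73]
ft_force: [-0.5, 0.4, 0.1]
opening: 0.425
grip_force: 0.0
```

Call:
{"op": "jog_arm", "data": {
  "motion": [
    [[0,0,0],0.13],
    [[0,0,0],0.26],
    [[0,0,0],0.39],
    [[0,0,0],0.52],
    [[0,0,0],0.65]
  ]
}}

```text
t: 18.4
eef_pos: [521.9, -220.5, 209.6]
tcp_rot: [-3.141, -0.001, 2.08]
ft_force: [0.1, -0.5, -1.6]
opening: 0.417
grip_force: 0.0
```

Call:
{"op": "jog_arm", "data": {
  "motion": [
    [[0,0,0],0.13],
    [[0,0,0],0.26],
    [[0,0,0],0.33],
    [[0,0,0],0.33],
    [[0,0,0],0.33]
  ]
}}

```text
t: 18.9
eef_pos: [521.9, -220.6, 209.8]
tcp_rot: [-3.141, -0.0, 1.758]
ft_force: [0.0, -0.6, 0.3]
opening: 0.422
grip_force: 0.0
```

Run:
```python
from h import *
s=state();print(s["eef_pos"],s["t"],s["ft_force"],s["opening"],s["tcp_rot"])
c=read_camera("wrist");e=s["eef_pos"];print([proj(c,[522,-220.6,z]) for z in(151.8,78)])
cv2.imwrite("pics/w6.png",cv2.resize(c["img"][140:320,180:390],(700,600),interpolation=2))
```

```text
[ 521.91854832 -220.55207866  209.81017217] 18.9 [ 0.03661742 -0.5582078   0.31724865] 0.4217016593790619 [-3.14113211e+00 -4.87814876e-04  1.75810126e+00]
[(np.float64(284.1171724629891), np.float64(224.05229389662054)), (np.float64(283.67542625418116), np.float64(199.18144715109162))]
```

View pics/w6.png

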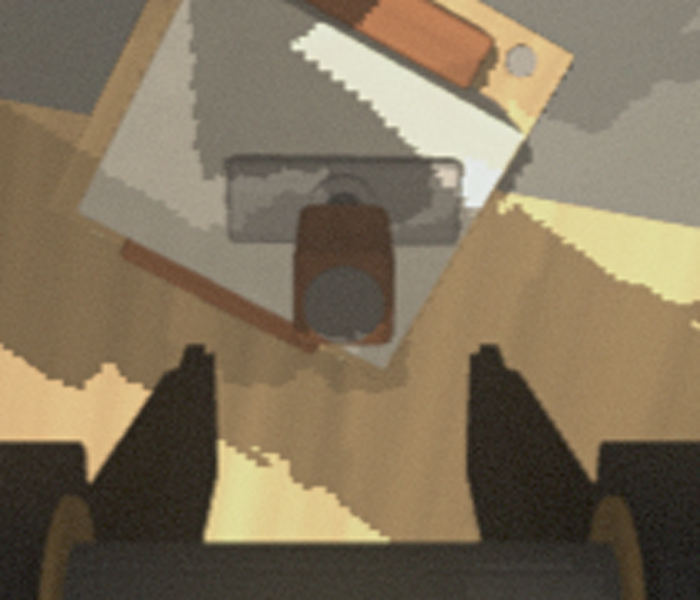

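The fingertips (columns 190–212 and 472–500) line up over the foot's ends (227–462), with the handle between them. The disc is about 6 px low, which confirms a lean of roughly 3° toward -y.

Call:
{"op": "jog_arm", "data": {
  "motion": [
    [[0,0,15],0],
    [[0,0,40],0],
    [[0,0,65],0],
    [[0,0,82],0],
    [[0,0,92],0]
  ]
}}

```text
t: 19.45
eef_pos: [521.6, -220.4, 116.8]
tcp_rot: [-3.14, -0.001, 1.757]
ft_force: [-0.8, -1.3, 0.3]
opening: 0.422
grip_force: 0.0
```

Call:
{"op": "jog_arm", "data": {
  "motion": [
    [[0,0,4],0],
    [[0,0,8],0],
    [[0,0,11],0],
    [[0,0,12],0],
    [[0,0,12],0]
  ]
}}

```text
t: 19.95
eef_pos: [522.1, -220.6, 106.5]
tcp_rot: [3.141, 0.0, 1.756]
ft_force: [0.0, -0.0, 0.1]
opening: 0.419
grip_force: 0.0
```

Call:
{"op": "jog_arm", "data": {
  "motion": [
    [[0,0,0.5],0],
    [[0,0,1],0],
    [[0,0,1.5],0]
  ]
}}

```text
t: 20.25
eef_pos: [522.1, -220.6, 104.8]
tcp_rot: [3.141, 0.0, 1.756]
ft_force: [-0.1, 1.1, -0.3]
opening: 0.417
grip_force: 0.0
```

Call:
{"op": "jog_arm", "data": {
  "motion": [
    [[0,0,0.5],0],
    [[0,0,1],0],
    [[0,0,1.5],0],
    [[0,0,1.8],0]
  ]
}}

```text
t: 20.65
eef_pos: [522.0, -220.6, 102.9]
tcp_rot: [3.142, -0.0, 1.756]
ft_force: [-0.5, -0.7, -0.1]
opening: 0.422
grip_force: 0.0
```

Call:
{"op": "jog_arm", "data": {
  "motion": [
    [[0,0,0.3],0],
    [[0,0,0.6],0],
    [[0,0,0.8],0]
  ]
}}

```text
t: 20.95
eef_pos: [522.0, -220.6, 102.1]
tcp_rot: [-3.142, -0.0, 1.756]
ft_force: [-0.4, -0.3, -0.6]
opening: 0.421
grip_force: 0.0
```

Call:
{"op": "jog_arm", "data": {
  "motion": [
    [[0,0,0.3],0],
    [[0,0,0.6],0],
    [[0,0,0.8],0]
  ]
}}

```text
t: 21.25
eef_pos: [522.0, -220.6, 101.3]
tcp_rot: [3.142, -0.0, 1.756]
ft_force: [-0.7, -0.2, 0.1]
opening: 0.421
grip_force: 0.0
```

Call:
{"op": "jog_arm", "data": {
  "motion": [
    [[0,0,0.3],0],
    [[0,0,0.5],0],
    [[0,0,0.7],0]
  ]
}}

```text
t: 21.55
eef_pos: [522.0, -220.6, 100.6]
tcp_rot: [3.142, -0.0, 1.756]
ft_force: [-1.1, -0.1, 0.5]
opening: 0.423
grip_force: 0.0
```

Call:
{"op": "jog_arm", "data": {
  "motion": [
    [[0,0,0.3],0],
    [[0,0,0.5],0],
    [[0,0,0.5],0]
  ]
}}

```text
t: 21.85
eef_pos: [522.0, -220.6, 100.1]
tcp_rot: [3.142, -0.0, 1.756]
ft_force: [0.4, 0.3, -0.3]
opening: 0.424
grip_force: 0.0
```

Run:
```python
from h import *
from scipy.spatial.transform import Rotation as R
s=state();c=read_camera("wrist");M=R.from_euler("xyz",s["tcp_rot"]).as_matrix()
for l in(10,15,20,25):
  print(l,[np.round(proj(c,s["eef_pos"]+M@np.array([x,y,l])),1).tolist() for x,y in((10,20),(10,-20),(-10,20),(0,26))])
print("foot top corners",[np.round(proj(c,[522+M[0,0]*x+M[0,1]*y,-220.6+M[1,0]*x+M[1,1]*y,78]),1).tolist() for x,y in((12,32),(12,-32),(-12,32))])
g=c["img"].mean(2).astype(int)
for col in(236,240,244,248,318,322,326,330): print(col,g[180:262:3,col].tolist())
```

```text
10 [[319.8, 233.2], [249.1, 233.2], [318.8, 265.7], [329.8, 249.7]]
15 [[318.9, 230.3], [249.9, 230.4], [318.0, 262.2], [328.7, 246.4]]
20 [[318.1, 227.6], [250.6, 227.6], [317.1, 258.8], [327.6, 243.4]]
25 [[317.2, 225.0], [251.3, 225.0], [316.4, 255.5], [326.6, 240.4]]
foot top corners [[337.9, 223.3], [230.8, 223.4], [336.2, 260.4]]
236 [128, 128, 129, 128, 133, 129, 131, 133, 130, 131, 128, 129, 102, 104, 81, 75, 84, 83, 83, 75, 82, 63, 39, 31, 38, 36, 31, 26]
240 [132, 127, 130, 130, 128, 127, 133, 132, 127, 131, 129, 128, 129, 106, 78, 77, 79, 85, 79, 87, 82, 53, 42, 42, 34, 36, 33, 39]
244 [127, 129, 133, 132, 129, 128, 127, 128, 129, 132, 132, 127, 130, 128, 90, 73, 81, 82, 81, 81, 81, 81, 61, 60, 56, 50, 53, 57]
248 [132, 132, 134, 131, 128, 129, 128, 130, 130, 130, 133, 128, 128, 129, 87, 71, 78, 84, 81, 84, 81, 82, 82, 80, 78, 86, 75, 108]
318 [72, 96, 97, 131, 134, 135, 132, 133, 134, 134, 134, 133, 134, 132, 120, 75, 81, 82, 84, 85, 83, 84, 82, 78, 81, 83, 82, 86]
322 [78, 87, 95, 99, 130, 133, 132, 131, 134, 131, 135, 137, 132, 132, 120, 77, 83, 84, 82, 83, 78, 83, 42, 42, 32, 45, 38, 36]
326 [78, 74, 95, 93, 114, 131, 130, 131, 133, 132, 131, 132, 134, 135, 121, 76, 95, 82, 82, 81, 79, 56, 37, 39, 32, 33, 40, 38]
330 [76, 78, 67, 95, 96, 130, 131, 134, 132, 131, 130, 132, 134, 133, 119, 75, 97, 85, 84, 83, 83, 82, 59, 45, 40, 34, 38, 38]
```

Call:
{"op": "jog_arm", "data": {
  "motion": [
    [[0,0,0.3],0],
    [[0,0,0.6],0],
    [[0,0,0.6],0]
  ]
}}

```text
t: 22.2
eef_pos: [522.0, -220.6, 99.5]
tcp_rot: [-3.142, -0.0, 1.756]
ft_force: [-0.5, -0.2, -0.1]
opening: 0.42
grip_force: 0.0
```

Call:
{"op": "jog_arm", "data": {
  "motion": [
    [[0,0,0.3],0],
    [[0,0,0.6],0],
    [[0,0,0.6],0]
  ]
}}

```text
t: 22.5
eef_pos: [522.0, -220.6, 98.8]
tcp_rot: [-3.142, -0.0, 1.756]
ft_force: [0.5, 0.1, -0.1]
opening: 0.419
grip_force: 0.0
```

Call:
{"op": "jog_arm", "data": {
  "motion": [
    [[0,0,0.3],0],
    [[0,0,0.5],0],
    [[0,0,0.5],0]
  ]
}}

```text
t: 22.8
eef_pos: [522.0, -220.6, 98.4]
tcp_rot: [3.142, -0.0, 1.756]
ft_force: [-0.6, -0.3, 0.6]
opening: 0.415
grip_force: 0.0
```

Call:
{"op": "jog_arm", "data": {
  "motion": [
    [[0,0,0.3],0],
    [[0,0,0.6],0],
    [[0,0,0.6],0]
  ]
}}

```text
t: 23.1
eef_pos: [522.0, -220.6, 97.8]
tcp_rot: [-3.142, -0.0, 1.756]
ft_force: [0.3, 0.4, 0.8]
opening: 0.418
grip_force: 0.0
```

Call:
{"op": "jog_arm", "data": {
  "motion": [
    [[0,0,0.3],0],
    [[0,0,0.5],0],
    [[0,0,0.5],0]
  ]
}}

```text
t: 23.4
eef_pos: [522.0, -220.6, 97.3]
tcp_rot: [3.142, -0.0, 1.756]
ft_force: [-0.4, 1.1, -0.5]
opening: 0.422
grip_force: 0.0
```

Call:
{"op": "jog_arm", "data": {
  "motion": [
    [[0,0,0.4],0],
    [[0,0,0.8],0],
    [[0,0,1.2],0],
    [[0,0,1.2],0]
  ]
}}

```text
t: 23.8
eef_pos: [522.0, -220.6, 96.0]
tcp_rot: [-3.142, -0.0, 1.756]
ft_force: [0.0, 0.6, 0.3]
opening: 0.421
grip_force: 0.0
```

Run:
```python
from h import *
s=state();print(s["joints"].round(3))
def boxes(c):
  for k in("gauge_handle","foot"):
    for d in cut_out(k,c)[:2]:
      print(k,round(d["p"],2),np.round(d["box"]),d["region"].sum())
for n in("wrist","scene"):
  c=read_camera(n);print(n);boxes(c)
  print("upright top/bot/foot",[np.round(proj(c,[522,-220.6,z]),1).tolist() for z in(151.8,111.8,78,68)])
  if n=="wrist":
    g=cv2.GaussianBlur(c["img"],(3,3),0).astype(int)
    for r in range(200,340,7): print(r,[int(g[r,x].mean()) for x in range(216,350,6)])
```

```text
[-0.516  0.549  1.818  0.     0.775 -0.701]
wrist
gauge_handle 0.67 [231. 227. 334. 344.] 6003
foot 0.57 [230. 224. 339. 265.] 3255
foot 0.36 [160.  90. 382. 296.] 21725
upright top/bot/foot [[285.6, 313.4], [284.8, 269.2], [284.4, 244.6], [284.3, 238.8]]
200 [130, 129, 131, 129, 130, 131, 132, 132, 132, 131, 131, 132, 131, 132, 131, 132, 132, 132, 132, 131, 132, 98, 96]
207 [108, 115, 129, 129, 129, 130, 131, 132, 130, 132, 130, 130, 130, 131, 132, 132, 132, 132, 132, 132, 133, 134, 135]
214 [104, 105, 104, 123, 129, 130, 129, 131, 130, 131, 131, 132, 130, 131, 131, 132, 132, 133, 133, 132, 133, 133, 133]
221 [106, 105, 104, 104, 107, 115, 130, 131, 131, 128, 108, 106, 107, 108, 106, 107, 107, 133, 133, 134, 133, 134, 133]
228 [105, 104, 103, 77, 77, 77, 76, 80, 84, 81, 76, 75, 76, 75, 74, 75, 75, 75, 81, 75, 108, 107, 109]
235 [104, 104, 102, 81, 83, 82, 82, 81, 81, 81, 75, 74, 75, 81, 82, 82, 81, 83, 82, 83, 89, 107, 109]
242 [104, 103, 102, 80, 75, 82, 82, 81, 83, 76, 82, 79, 83, 78, 84, 81, 82, 83, 76, 82, 92, 109, 135]
249 [104, 104, 102, 46, 37, 80, 80, 78, 80, 81, 64, 62, 65,
[... 788 characters left out ...]
 50, 50, 49, 51, 50, 50, 48, 49, 48, 49, 49, 49, 49, 48, 48]
312 [52, 50, 51, 53, 53, 53, 53, 55, 54, 53, 54, 53, 55, 53, 52, 52, 52, 54, 55, 56, 54, 54, 53]
319 [55, 55, 56, 56, 58, 58, 59, 60, 57, 59, 58, 58, 59, 56, 57, 55, 56, 56, 54, 54, 63, 62, 61]
326 [54, 55, 56, 58, 59, 58, 60, 60, 59, 59, 59, 60, 58, 59, 58, 58, 57, 56, 56, 54, 53, 61, 63]
333 [52, 54, 55, 60, 62, 70, 67, 61, 61, 61, 61, 60, 60, 60, 59, 57, 62, 60, 59, 58, 50, 51, 51]
scene
gauge_handle 0.88 [380. 191. 428. 229.] 522
gauge_handle 0.84 [168. 276. 210. 311.] 684
foot 0.83 [168. 292. 209. 313.] 417
foot 0.75 [382. 191. 404. 208.] 217
upright top/bot/foot [[180.4, 272.7], [183.7, 287.7], [186.3, 299.5], [187.0, 302.9]]
```

Call:
{"op": "jog_arm", "data": {
  "motion": [
    [[0,0,0.4],0],
    [[0,0,0.8],0],
    [[0,0,1.2],0],
    [[0,0,1.2],0]
  ]
}}

```text
t: 24.5
eef_pos: [522.0, -220.6, 94.8]
tcp_rot: [-3.142, -0.0, 1.756]
ft_force: [-0.1, -0.5, -0.1]
opening: 0.415
grip_force: 0.0
```

Call:
{"op": "jog_arm", "data": {
  "motion": [
    [[0,0,0.4],0],
    [[0,0,0.8],0],
    [[0,0,1.2],0],
    [[0,0,1.2],0]
  ]
}}

```text
t: 24.9
eef_pos: [522.0, -220.6, 93.6]
tcp_rot: [-3.142, -0.0, 1.756]
ft_force: [-0.1, 0.2, -0.1]
opening: 0.42
grip_force: 0.0
```

Call:
{"op": "jog_arm", "data": {
  "motion": [
    [[0,0,0.4],0],
    [[0,0,0.8],0],
    [[0,0,1.2],0],
    [[0,0,1.2],0]
  ]
}}

```text
t: 25.3
eef_pos: [522.0, -220.6, 92.5]
tcp_rot: [3.142, -0.0, 1.756]
ft_force: [-0.3, -0.9, -0.4]
opening: 0.419
grip_force: 0.0
```

Call:
{"op": "jog_arm", "data": {
  "motion": [
    [[0,0,0.4],0],
    [[0,0,0.8],0],
    [[0,0,1.2],0],
    [[0,0,1.2],0]
  ]
}}

```text
t: 25.7
eef_pos: [522.0, -220.6, 91.3]
tcp_rot: [-3.142, -0.0, 1.756]
ft_force: [-0.9, -0.1, 0.5]
opening: 0.416
grip_force: 0.0
```

Call:
{"op": "jog_arm", "data": {
  "motion": [
    [[0,0,0.7],0],
    [[0,0,1.4],0],
    [[0,0,2],0],
    [[0,0,2],0]
  ]
}}

```text
t: 26.1
eef_pos: [522.0, -220.6, 89.2]
tcp_rot: [-3.142, -0.0, 1.756]
ft_force: [0.6, -0.0, -0.1]
opening: 0.422
grip_force: 0.0
```

Call:
{"op": "jog_arm", "data": {
  "motion": [
    [[0,0,0.7],0],
    [[0,0,1.4],0],
    [[0,0,2],0],
    [[0,0,2],0]
  ]
}}

```text
t: 26.5
eef_pos: [522.0, -220.6, 87.2]
tcp_rot: [-3.142, -0.0, 1.756]
ft_force: [0.2, 1.1, -0.5]
opening: 0.423
grip_force: 0.0
```

Call:
{"op": "jog_arm", "data": {
  "motion": [
    [[0,0,0.7],0],
    [[0,0,1.4],0],
    [[0,0,2],0],
    [[0,0,2],0]
  ]
}}

```text
t: 26.9
eef_pos: [522.0, -220.6, 85.2]
tcp_rot: [-3.141, -0.0, 1.756]
ft_force: [-0.2, -0.1, -0.4]
opening: 0.42
grip_force: 0.0
```

Call:
{"op": "jog_arm", "data": {
  "motion": [
    [[0,0,0.7],0],
    [[0,0,1.4],0],
    [[0,0,2],0],
    [[0,0,2],0]
  ]
}}

```text
t: 27.3
eef_pos: [522.0, -220.6, 83.2]
tcp_rot: [-3.142, -0.0, 1.756]
ft_force: [-0.2, 0.1, 0.3]
opening: 0.418
grip_force: 0.0
```

Run:
```python
from h import *
s=state();c=read_camera("wrist");e=s["eef_pos"];print(e,s["ft_force"])
print("foot z78 corners",[np.round(proj(c,[522+x,-220.6+y,78]),1).tolist() for x,y in((-30,18),(33.7,5.9),(0,0))],np.round(proj(c,[522,-220.6,151.8]),1))
g=cv2.GaussianBlur(c["img"],(3,3),0).astype(int)
for r in range(220,304,6): print(r,[int(g[r,x].mean()) for x in range(204,366,6)])
```

```text
[ 521.99229601 -220.58634496   83.23409247] [-0.18308073  0.09650291  0.25855614]
foot z78 corners [[236.3, 213.2], [345.6, 253.6], [284.5, 253.0]] [286.  333.5]
220 [107, 106, 106, 105, 105, 106, 115, 131, 131, 131, 130, 131, 132, 125, 107, 115, 125, 108, 117, 127, 133, 133, 134, 133, 133, 135, 136]
226 [106, 106, 105, 105, 105, 105, 105, 107, 131, 132, 130, 131, 110, 107, 109, 107, 107, 106, 107, 107, 122, 134, 134, 134, 134, 130, 134]
232 [106, 104, 104, 103, 89, 74, 75, 75, 75, 73, 77, 76, 76, 77, 75, 75, 78, 79, 78, 79, 79, 83, 87, 108, 108, 110, 107]
238 [105, 106, 104, 104, 80, 82, 82, 82, 81, 81, 81, 81, 82, 82, 81, 81, 81, 80, 81, 81, 81, 80, 82, 108, 108, 109, 142]
244 [106, 104, 104, 105, 81, 76, 46, 82, 82, 83, 81, 82, 73, 76, 72, 81, 82, 81, 82, 82, 50, 73, 83, 107, 107, 118, 146]
250 [103, 103, 104, 104, 78, 41, 36, 82, 81, 82, 82, 76, 82, 81, 82, 80, 81, 82, 81, 83, 39, 38, 79, 109, 108, 144, 144]
256 [104, 103, 105, 104, 34, 34, 35, 78, 80, 80, 80, 79, 59, 70, 66, 81, 81, 79, 81, 80, 37, 37, 35, 108, 137, 144, 146]
262 [104, 103, 104, 62, 33, 34, 34, 77, 80, 79, 81, 83, 63, 67, 67, 81, 80, 81, 81, 80, 37, 33, 34, 65, 142, 144, 144]
268 [133, 148, 140, 33, 32, 32, 32, 77, 80, 80, 77, 77, 64, 64, 66, 76, 78, 81, 80, 79, 35, 36, 34, 34, 133, 144, 146]
274 [60, 146, 35, 30, 31, 37, 34, 99, 95, 117, 57, 58, 59, 60, 59, 57, 55, 70, 117, 99, 34, 35, 31, 34, 37, 145, 63]
280 [43, 75, 32, 29, 31, 34, 32, 134, 145, 107, 59, 58, 60, 59, 57, 59, 58, 60, 148, 143, 33, 34, 33, 32, 34, 73, 45]
286 [32, 28, 28, 30, 29, 32, 32, 145, 145, 78, 59, 59, 59, 57, 59, 58, 56, 56, 148, 148, 33, 31, 32, 30, 31, 33, 35]
292 [64, 32, 29, 29, 29, 31, 31, 147, 146, 61, 58, 58, 57, 58, 58, 60, 58, 56, 146, 147, 34, 33, 35, 32, 30, 29, 61]
298 [59, 28, 30, 31, 31, 32, 39, 145, 145, 56, 57, 59, 57, 56, 60, 58, 57, 56, 143, 157, 52, 34, 32, 29, 30, 29, 61]
```

Call:
{"op": "jog_arm", "data": {
  "motion": [
    [[0,0,0.7],0],
    [[0,0,1.4],0],
    [[0,0,2.1],0],
    [[0,0,2.5],0]
  ]
}}

```text
t: 27.75
eef_pos: [522.0, -220.6, 80.7]
tcp_rot: [-3.142, -0.0, 1.756]
ft_force: [-1.1, -0.8, 0.5]
opening: 0.423
grip_force: 0.0
```

Call:
{"op": "jog_arm", "data": {
  "motion": [
    [[0,0,0.7],0],
    [[0,0,1.4],0],
    [[0,0,2.1],0],
    [[0,0,2.5],0]
  ]
}}

```text
t: 28.15
eef_pos: [522.0, -220.6, 78.2]
tcp_rot: [-3.142, -0.0, 1.756]
ft_force: [-0.1, -0.5, 0.2]
opening: 0.419
grip_force: 0.0
```

Call:
{"op": "jog_arm", "data": {
  "motion": [
    [[0,0,0.7],0],
    [[0,0,1.4],0],
    [[0,0,2.1],0],
    [[0,0,2.5],0]
  ]
}}

```text
t: 28.55
eef_pos: [522.0, -220.6, 75.7]
tcp_rot: [3.142, -0.0, 1.756]
ft_force: [-0.5, 0.3, 1.2]
opening: 0.417
grip_force: 0.0
```

Call:
{"op": "jog_arm", "data": {
  "motion": [
    [[0,0,0.7],0],
    [[0,0,1.4],0],
    [[0,0,2.1],0],
    [[0,0,2.1],0]
  ]
}}

```text
t: 28.95
eef_pos: [522.0, -220.6, 73.6]
tcp_rot: [-3.142, -0.0, 1.756]
ft_force: [0.4, 0.5, -0.4]
opening: 0.419
grip_force: 0.0
```

Call:
{"op": "jog_arm", "data": {
  "motion": [
    [[0,0,0.7],0],
    [[0,0,1.4],0],
    [[0,0,2.1],0],
    [[0,0,2.1],0]
  ]
}}

```text
t: 29.35
eef_pos: [522.0, -220.3, 72.6]
tcp_rot: [3.141, -0.0, 1.756]
ft_force: [-3.6, 3.8, 13.0]
opening: 0.423
grip_force: 6.5
```

Contact at last, at 13 N. I'll retreat straight up and measure the lean again.

Call:
{"op": "jog_arm", "data": {
  "motion": [
    [[0,0,0],0],
    [[0,0,0],0],
    [[0,0,-0.5],0],
    [[0,0,-1.5],0],
    [[0,0,-4],0]
  ]
}}

```text
t: 29.85
eef_pos: [522.0, -220.6, 75.5]
tcp_rot: [-3.141, -0.0, 1.756]
ft_force: [0.4, 0.2, 0.4]
opening: 0.419
grip_force: 0.0
```

Call:
{"op": "jog_arm", "data": {
  "motion": [
    [[0,0,-15],0],
    [[0,0,-40],0],
    [[0,0,-75],0],
    [[0,0,-110],0],
    [[0,0,-134.5],0]
  ]
}}

```text
t: 30.35
eef_pos: [522.3, -220.8, 212.4]
tcp_rot: [3.14, 0.001, 1.756]
ft_force: [0.2, 0.4, 0.1]
opening: 0.42
grip_force: 0.0
```

Call:
{"op": "jog_arm", "data": {
  "motion": [
    [[0,0,0],0],
    [[0,0,0],0]
  ]
}}

```text
t: 30.55
eef_pos: [521.9, -220.6, 210.0]
tcp_rot: [3.141, 0.0, 1.756]
ft_force: [-0.2, -0.5, -0.2]
opening: 0.424
grip_force: 0.0
```

Run:
```python
from h import *
s=state();print(s["eef_pos"],s["ft_force"])
c=read_camera("wrist");cv2.imwrite("pics/w7.png",c["img"])
print([np.round(proj(c,[522,-220.6,z]),1).tolist() for z in(151.8,111.8,78,68)])
o=cv2.imread("pics/w6.png");o=cv2.resize(o,(210,180),interpolation=cv2.INTER_AREA);n=c["img"][140:320,180:390]
for nm,i in(("old",o),("new",n)):
    b=i.astype(int);red=((b[...,2]-b[...,0])>12)&(b.mean(2)<90)
    sub=red[55:110,80:125];ys,xs=np.nonzero(sub);print(nm,xs.mean()+260,ys.mean()+195,xs.min()+260,xs.max()+260,ys.min()+195,ys.max()+195,len(xs))
    # disc template row/col
t=o[75:105,85:120]
for nm,tt,(r,q) in(("handle",o[62:105,85:120],(62,85)),("footL",o[44:76,64:84],(44,64))):
    m=cv2.matchTemplate(n,tt,cv2.TM_CCOEFF_NORMED);_,v,_,l=cv2.minMaxLoc(m);print(nm,"shift",l[0]-q,l[1]-r,round(v,2))
for k in("gauge_handle","foot"):
  for d in cut_out(k,c)[:2]: print(k,round(d["p"],2),np.round(d["box"],1))
```

```text
[ 521.87010972 -220.56799304  209.9833199 ] [-0.15965259 -0.53086913 -0.19528613]
[[284.1, 223.9], [283.8, 208.9], [283.6, 199.0], [283.6, 196.5]]
old 281.63129973474804 220.87444739168876 260 300 195 245 1131
new 281.3967437874893 219.77634961439588 260 298 195 245 1167
handle shift 0 -3 0.93
footL shift 0 0 0.96
gauge_handle 0.56 [247.5 188.1 317.8 240.2]
foot 0.82 [247.1 186.4 319.4 213.2]
foot 0.28 [435.7   6.3 558.4 110.3]
```

Run:
```python
from h import *
o=cv2.imread("pics/w6.png");o=cv2.resize(o,(210,180),interpolation=cv2.INTER_AREA);n=cv2.imread("pics/w7.png")[140:320,180:390]
for nm,i in(("old",o),("new",n)):
    j=cv2.resize(i,None,fx=4,fy=4,interpolation=2).astype(int)
    sat=j.max(2)-j.min(2);m=((sat<14)).astype(np.uint8)
    m[:57*4]=0;m[110*4:]=0;m[:,:86*4]=0;m[:,:]=m;m[:,122*4:]=0
    m=cv2.morphologyEx(m,cv2.MORPH_OPEN,np.ones((9,9),np.uint8))
    k,l,st,ce=cv2.connectedComponentsWithStats(m)
    for a in range(1,k):
        if st[a,4]>1500: print(nm,"disc?",ce[a]/4+[180,140],st[a,:4]/4,st[a,4]/16)
    # handle red columns/rows profile at center
    print([ (r+140,int(i[r,97:108].mean()),int((i[r,97:108,2].astype(int)-i[r,97:108,0]).mean())) for r in range(58,106,2)])
```

```text
[(198, 79, 12), (200, 67, 11), (202, 63, 29), (204, 62, 32), (206, 62, 31), (208, 61, 31), (210, 60, 30), (212, 60, 29), (214, 60, 29), (216, 63, 35), (218, 65, 36), (220, 68, 19), (222, 75, 12), (224, 76, 12), (226, 76, 12), (228, 75, 12), (230, 75, 12), (232, 76, 12), (234, 76, 13), (236, 76, 12), (238, 74, 13), (240, 81, 13), (242, 94, 32), (244, 127, 43)]
[(198, 72, 11), (200, 63, 29), (202, 63, 30), (204, 61, 31), (206, 61, 30), (208, 61, 31), (210, 61, 30), (212, 64, 34), (214, 65, 35), (216, 69, 19), (218, 75, 12), (220, 76, 13), (222, 75, 12), (224, 75, 12), (226, 76, 12), (228, 76, 12), (230, 75, 12), (232, 75, 13), (234, 76, 12), (236, 74, 13), (238, 73, 20), (240, 136, 28), (242, 139, 31), (244, 130, 41)]
```

The disc centre moved from row 230.3 to 227. Allowing for the camera bias, the remaining lean is about 0.5°, within measurement noise. The rod is on the bottom, the foot is flat and the gripper is clear, so I'm handing in.

```bash
python3 -c "
from h import *
print(state()['t'],job_done())"
```

```text
the job is handed in; nothing more can be done
30.7 None
```

I handed the job in at 30.7 s: the gauge stands in the plinth's bore, bottomed about 31 mm down and held there about 2.5 s at an estimated 10–12 N (total on the bore floor and foot never above about 19 N). On release it leaned about 2°, so I pressed down once more at about 13 N; the lean then measured about 0.5°, with the foot apparently flat and the gripper clear.

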